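Wedge the pot guard fast on the outdoor kitchen hob

TASK

Make the lidded pot on the hob board safe from being knocked off: slide the wooden guard bar (it has a peg to move it by) up to the pot and on, gently, until the pot is pushed back against the stop board and held snugly between bar and stop. Then push the thumb wedge along under its ramp, with a firm thumb's push but no harder, until it jams tight on the bar and stays jammed when you let go. Do not squeeze the pot hard or tip it, do not over-drive the wedge, and leave the other things where they are.

Things in the scene. Friction and masses are not known exactly. Their poses are not given: they have to be found in the camera images.
- hob: the fixed hob board, brown wood, 300 x 485 mm, 18 mm thick, with a dark ring on it. Its x axis points away from the robot across the board, its y axis along the bar's slide towards the stop board, z up. Origin on the underside (counter level). The bar, wedge, guide block and stop all lie square to its axes
- stop: fixed upright stop board, pale wood, 200 mm long (along x), 22 mm thick, 50 mm high, screwed down at a slightly different place on each board. Origin at the foot of the face towards the pot, mid-length; that face looks to -y
- pot: blue enamelled pot with steel lid and black knob: round, 150 mm across, rim 94 mm high (137 mm to the top of the knob), straight-sided, ear handles to +x and -x; about 0.7 kg, loose between pad and stop. Origin at the centre of its underside. Pushed by the bar it drags with 3 to 6 N; over 35 N of squeeze chips it
- bar: the guard bar, pale wood, 36 mm wide, top 42 mm above the counter, with a cross pad (90 mm in x, 16 mm thick, top 70 mm above the counter) at its pot end. Origin: middle of the pad's face to the pot, 18 mm above the counter. Slides only along y, + to the pot, 40 to 70 mm to go; drags with 2.5 N and stays where left. When the pot seats the push rises sharply: 12 to 16 N in all is snug
- peg (a point): middle of the upright dark wooden peg on the bar's tail: 24 mm across, standing 46 mm up from the bar's top (42 to 88 mm above the counter); this point is 65 mm above the counter and 190 mm along -y from the bar's origin. With the pot held, 25 mm or more stay free between peg and guide block
- block: fixed guide block: two pale cheeks (60 mm long in x, 15 mm thick, 80 mm high from the counter) over the bar, between them a dark sloping cross-piece, the ramp, falling 1 in 8 to +x. Origin on the hob board below its middle. The ramp sits up to 2 mm higher or lower on each board, so where the wedge jams must be felt: after 20 to 70 mm. Over 40 N of the wedge on ramp or bar splits it
- wedge: loose wooden thumb wedge, 105 mm long (its x), 26 mm wide, 10 mm thick at the thin end (+x), growing 1 in 8; lies across the bar's top (42 mm above the counter) between the cheeks, 1.5 mm play each side, thin end under the ramp. Pushed along +x it runs easily, then jams and holds itself. A push of 16 to 24 N is right; it then bears on the bar with about as much. Origin under its middle
- tab (a point): the thumb tab standing up at the wedge's thick end (robot's side): 14 mm thick (x), 26 mm wide, top 92 mm above the counter. This point is mid-thickness, 45.5 mm along -x from the wedge's origin, 36 mm above its underside; the face to push is 7 mm further to -x. Pale sills (60 mm wide, top 41 mm above the counter) carry the wedge out to 85 mm either side of the bar's middle
- mug: bystander: white mug, 68 mm across, 75 mm high, on the far side of the hob board. Origin under its centre
- jar: bystander: amber glass jar, 48 mm across, 70 mm high, on the far side of the hob board. Origin under its centre
- spoon: bystander: wooden spoon, 190 mm long, lying on the far side of the hob board
- bowl: bystander: blue bowl, 150 mm across, on the counter
- brush: bystander: brush with wooden handle, 200 mm long, on the counter
- flowerpot: bystander: terracotta pot, 110 mm across, on the counter
Mind the look-alikes: they are no part of the job. Leave any blue, green or yellow look-alike of the wedge alone.

How it is judged:
On the way, in this order (a step that is already met when the one before it is completed fails the run):
1. the bar has pushed the pot back: pot within 2.5 mm of the stop board and pad within 2.5 mm of the pot (y of pot in the frame of stop above -0.0775 m and y of pot in the frame of bar below 0.0775 m), for 0.2 s.
2. the wedge is pressed between ramp and bar with over 10 N (contact force between wedge and bar above 10 N and contact force between wedge and block above 10 N), for 0.2 s.
At the end, for the whole second after the job is handed in: The pot stands upright, within 2.5 mm of the stop board, with the bar's pad within 2.5 mm of its other side; the wedge, let go and at rest, stays jammed by itself with more than 10 N on both the bar and the ramp (all of step 1 and all of step 2 and angle between pot's own z axis and vertical below 0.05 rad and linear speed of wedge below 0.005 m/s and linear speed of pot below 0.01 m/s); the robot touches nothing.
It fails at once if the pot is squeezed by the bar with more than 35 N (contact force between bar and pot above 35 N).
It fails at once if the pot is tipped by more than 0.2 rad (angle between pot's own z axis and vertical above 0.2 rad).
It fails at once if the wedge is over-driven: more than 40 N on the ramp or on the bar (contact force between wedge and block above 40 N or contact force between wedge and bar above 40 N).
It fails at once if a bystander is moved by more than 25 mm (distance of any of mug, jar, spoon, bowl, brush, flowerpot from where it was at the start of the episode above 0.025 m).
It also fails if it takes over 59 s, if anything falls off the work surface, if the arm or the gripper's body presses on something with over 40 N, if the wrist force passes 120 N, or if a joint passes its speed limit or range.

ROBOT

A 6-joint arm with a two-finger parallel gripper is mounted at the origin on the work surface. World frame = base frame: x ahead of the robot, y to its left, z up, the work surface at z = 0. Lengths are in m, angles in rad, forces in N, time in s.
With the tool pointing down it reaches from about 0.35 to 0.85 m from the base axis. Payload 8.1 kg.
Tool frame: the origin (TCP) lies on the centre line of the jaws, within the pads' length; the fingertips stand 11 mm ahead of it and the grasp point (between the pads) lies 8 mm behind it (tip_reach is the z of the fingertips in the tool frame, in m); z points along the fingers, y is the direction in which the jaws open and shut (so a half turn about z gives the same grasp; the last joint's range is limited). The gripper opens to 93 mm and grips with 3 to 60 N. Pads are 15 mm wide; open, the fingers measure 128 mm over their backs; the gripper's body (75 mm by 188 mm) begins 65 mm behind the grasp point.
Start: joints at [-1.358, 0.13, 1.488, -0, 1.523, -0.085], TCP at [0.176, -0.574, 0.23] pointing down, gripper open.
Joint ranges: [-2.96, 2.96], [-0.89, 2.26], [0.02, 2.5], [-1.34, 4.48], [0, 2.73], [-2.66, 2.66]. Speed limits (rad/s): [2.39, 2.39, 2.79, 3.14, 3.14, 3.14].

INTERFACE

Orientations are given as a rotation vector (axis times angle).
In Python, from plant import read_state, read_camera, camera_params, close_job, silhouettes, tip_of, tip_reach gives the robot as it stands.
- The arm moves only by the shell command python3 -m creep 'ROWS' [FORCE]. ROWS is JSON, a list of rows, each a list of 5 numbers: the shift along the tool's x, y, z in m, then the turn about the tool's z in rad, then the closure in counts, from 0 (fully open) to 255 (shut). In form: [[dx, dy, dz, twist, gripper], ...]. A call has 1 to 12 rows; each row shifts and turns the commanded pose from where the row before left it, along the tool's axes as they then stand; what a row does not reach is not made up. A row lasts 1/12 s, in which the tool goes at most 41.7 mm and 7.16 degrees, less where a joint would pass 70% of its speed; a pose out of reach is approached as far as the arm can. A call is refused whole if a number of a shift passes 0.0417 or a number of a turn 0.125, either way. A call with a gripper value outside its range is refused whole. The fingers move at their own pace and stop on an object; FORCE is the grip in N (left out, the last holds). Time passes only in rows, so rows that do not move let the fingers close. It gives the time, the measured TCP pose, the force and the opening at its end, in the units of the state.
- read_state(): the state, without advancing time (a new reading comes with each control period).
- read_camera(name): name is "side" or "top" or "wrist"; returns the picture (400x640x3 uint8, red, green, blue); there is no depth.
- camera_params(name): a dict with "fov_y" (degrees; the focal length in pixels is half the picture's height over the tangent of half this angle, whatever the lens; pixels are square), "cx", "cy" (the principal point, pixels), "position" and "rotation" of the camera in the world. Camera axes: x right, y down, z forward; pixel columns grow to the right and rows downward; lengths in m; the calibration is good to about 2 mm. The wrist camera is an equidistant fisheye: a pixel r from the principal point sees the ray r / f radians off the axis. A picture is of the moment at which its call begins: read the wrist's pose just before it. camera_params takes no time and is no camera call; for the wrist camera it gives the pose at the moment of the call.
- close_job(): hands the job in, once; it reports no verdict.
Trained networks look in the newest picture that a camera, given by its name, has taken for a name from the list of things; names that differ only in an ending like _2 or _b are one class to them, and where a whole thing is asked for, a point or a joint stands for the part that bears it (a point fixed in the world has none). Each returns a list of dicts, best first, with "confidence" (0 to 1); they miss things now and then, are a little off and sometimes report something else, mostly with a low value. They report only what shows in the picture. A call takes as long as a camera call. They do not tell look-alikes from the thing itself.
- silhouettes(camera, query): "region" (400x640 bool, what is visible of it) and "pixel" ([column, row] in pixels, amid what is visible of it).
- tip_of(camera, query): "pixel" ([column, row] in pixels: a listed point, or the origin of a listed thing).
The state is a dict: "t": time; "q": joint angles; "dq": joint speeds; "joint_torque": joint torques, N m; "tool_pos": TCP position; "orientation": TCP orientation; "force": force on the tool from outside, world axes, zero at the start; "wrist_torque": the same for the moment, N m; "opening": finger opening in m.
Only numpy, scipy, OpenCV 4.12 (cv2) and the standard library are available. Lean on these libraries where they do the work, as an engineer would, in place of code of your own. Each camera call takes 0.05 s, during which the arm holds its last target.

## Working session

There is one attempt and no reset: what is moved stays moved. The work goes in short steps, Python scripts to look and compute and a shell command to move; the robot and the scene stay as the last step left them, time stands still between calls to the robot, and variables do not carry over. Pictures are saved under pics/ and viewed, and the job is handed in when it is done.

```bash
ls; mkdir -p pics; python3 - <<'E'
from plant import *
import cv2
s=read_state()
for k,v in s.items(): print(k,v)
for n in ["side","top","wrist"]:
    im=read_camera(n); cv2.imwrite(f"pics/{n}0.png",im[:,:,::-1]); print(n,camera_params(n))
print(tip_reach)
E
```

```text
pics
t 0.0
q [-1.35842992e+00  1.31164180e-01  1.48926843e+00 -2.52697208e-05
  1.52303169e+00 -8.54072547e-02]
dq [ 0.00073293  0.00068094 -0.00108385  0.00020325  0.00065953  0.00055079]
joint_torque [-6.23321375e-04 -5.59824729e+01 -4.91771650e+01  7.69759971e-02
  3.47435684e-02 -1.93890037e-04]
tool_pos [ 0.1759254  -0.57304324  0.22859161]
orientation [-3.10499071e+00 -4.65740659e-01  2.25935790e-04]
force [-0.37069542 -0.24716774 -0.64142515]
wrist_torque [-0.04848882  0.05561149 -0.0311127 ]
opening 0.09331253535075773
side {'fov_y': 55.78582681714794, 'cx': 320.4370691366596, 'cy': 193.2102655007596, 'position': array([0.09502771, 0.64998825, 0.81611172]), 'rotation': array([-0.82849004,  2.55535763, -1.07413137])}
top {'fov_y': 57.45461039050838, 'cx': 324.14521400979646, 'cy': 203.11716797044843, 'position': array([ 0.43594896, -0.00536802,  1.11027215]), 'rotation': array([-2.11879182,  2.18340028, -0.08436118])}
wrist {'fov_y': 65.70646984690485, 'cx': 318.5116910844022, 'cy': 198.98353409023164, 'position': array([ 0.25026662, -0.55048763,  0.3825801 ]), 'rotation': array([ 2.33591578, -1.72800018, -0.24788878])}
0.011
```

View pics/top0.png

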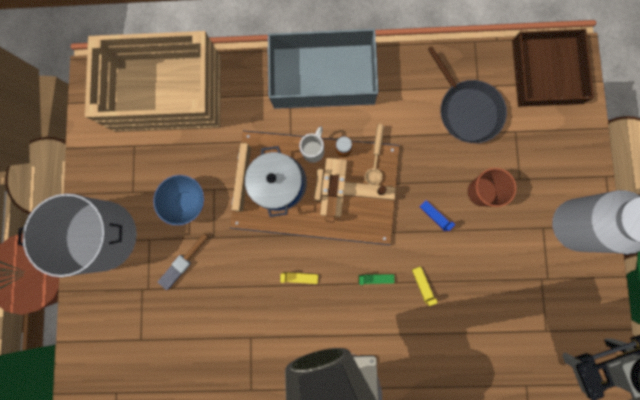

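View pics/side0.png

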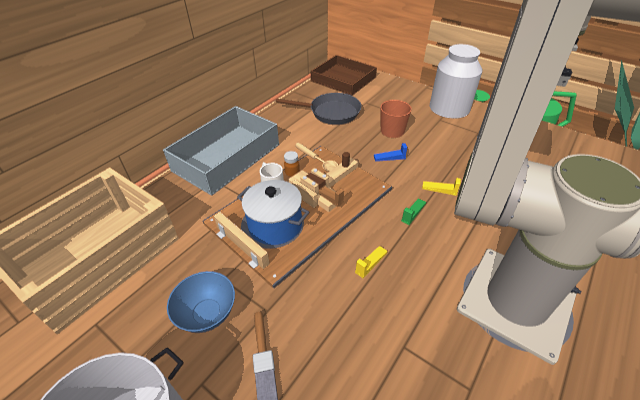

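View pics/wrist0.png

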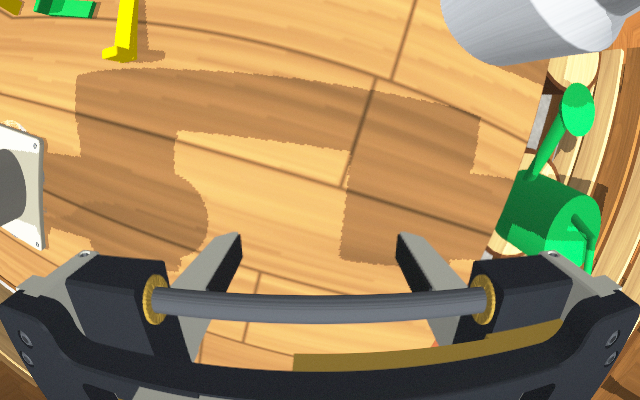

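The top view (image up = world +x, left = +y) shows the hob board spanning about cols 233–398 and rows 132–242. The pot is at (275,180), the stop at (240,177), the block at about (333,187) and the peg near (381,190). The blue, green and yellow wedge look-alikes lie on the counter. Next I'll zoom in and measure.

```bash
cat > h.py <<'E'
import numpy as np, cv2
from scipy.spatial.transform import Rotation as R
from plant import *
def ray(cam,px,P=None):
    P=P or camera_params(cam); f=200/np.tan(np.radians(P['fov_y']/2))
    u=(px[0]-P['cx']);v=(px[1]-P['cy'])
    if cam=='wrist':
        r=np.hypot(u,v);th=r/f
        d=np.array([np.sin(th)*u/max(r,1e-9),np.sin(th)*v/max(r,1e-9),np.cos(th)])
    else: d=np.array([u/f,v/f,1.])
    d=R.from_rotvec(P['rotation']).apply(d/np.linalg.norm(d))
    return np.array(P['position']),d
def atz(cam,px,z,P=None):
    o,d=ray(cam,px,P); return o+d*(z-o[2])/d[2]
def proj(cam,X,P=None):
    P=P or camera_params(cam); f=200/np.tan(np.radians(P['fov_y']/2))
    c=R.from_rotvec(P['rotation']).inv().apply(np.atleast_2d(X)-P['position'])
    if cam=='wrist':
        r=np.hypot(c[:,0],c[:,1]);th=np.arctan2(r,c[:,2]);k=f*th/np.maximum(r,1e-9)
    else: k=f/c[:,2]
    return np.c_[P['cx']+c[:,0]*k,P['cy']+c[:,1]*k]
E
python3 - <<'E'
from h import *
im=read_camera('top');cv2.imwrite('pics/top1.png',cv2.resize(im[115:255,215:415,::-1],None,fx=4,fy=4,interpolation=cv2.INTER_CUBIC))
Z=dict(hob=0,stop=.018,pot=.018,bar=.018,peg=.065,block=.018,wedge=.042,tab=.078)
for q,z in Z.items():
    for r in tip_of('top',q)[:3]: print('top',q,round(r['confidence'],2),np.round(r['pixel'],1),np.round(atz('top',r['pixel'],z),4))
im=read_camera('side');cv2.imwrite('pics/side1.png',cv2.resize(im[125:295,195:400,::-1],None,fx=3.5,fy=3.5,interpolation=cv2.INTER_CUBIC))
for q,z in Z.items():
    for r in tip_of('side',q)[:3]: print('side',q,round(r['confidence'],2),np.round(r['pixel'],1),np.round(atz('side',r['pixel'],z),4))
E
```

```text
top stop 0.68 [244.2 183.4] [0.6236 0.2681 0.018 ]
top pot 0.82 [279.  185.6] [0.6133 0.1616 0.018 ]
top bar 0.86 [319.2 186.1] [0.6077 0.0394 0.018 ]
top peg 0.77 [384.4 191.8] [ 0.5775 -0.1498  0.065 ]
top block 0.71 [319.7 185.3] [0.6101 0.0378 0.018 ]
top block 0.63 [330.5 188.3] [0.5998 0.0054 0.018 ]
top wedge 0.94 [431.6 219. ] [ 0.4965 -0.2857  0.042 ]
top wedge 0.82 [296.9 277.8] [0.3383 0.11   0.042 ]
top wedge 0.77 [328.9 201.8] [0.5562 0.0111 0.042 ]
top tab 0.92 [285.2 276.1] [0.3471 0.1389 0.078 ]
top tab 0.77 [362.3 282.6] [ 0.3239 -0.0753  0.078 ]
top tab 0.75 [449.2 228.5] [ 0.4664 -0.3234  0.078 ]
side hob 0.64 [295.5 211.7] [ 0.6077  0.0831 -0.    ]
side stop 0.57 [245.2 241.6] [0.6373 0.2597 0.018 ]
side pot 0.95 [276.1 221.2] [0.6178 0.156  0.018 ]
side bar 0.72 [302.7 200.9] [0.6064 0.049  0.018 ]
side peg 0.65 [346.  158.1] [ 0.5822 -0.1441  0.065 ]
side peg 0.2 [272.9 223.3] [0.5891 0.1956 0.065 ]
side block 0.77 [314.1 190.5] [ 0.6056 -0.0064  0.018 ]
side wedge 0.87 [388.1 158.8] [ 0.4845 -0.2444  0.042 ]
side wedge 0.84 [438.7 187. ] [ 0.2979 -0.2148  0.042 ]
side wedge 0.64 [294.8 213.3] [0.579  0.1182 0.042 ]
side tab 0.8 [340.7 194.8] [0.4967 0.0136 0.078 ]
side tab 0.64 [400.9 146.3] [ 0.4638 -0.2824  0.078 ]
side tab 0.64 [452.9 180.5] [ 0.2664 -0.224   0.078 ]
```

View pics/top1.png

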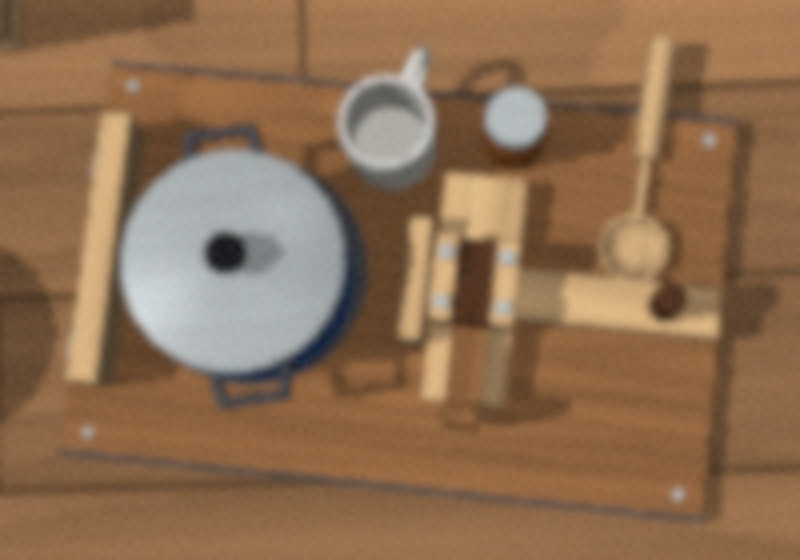

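View pics/side1.png

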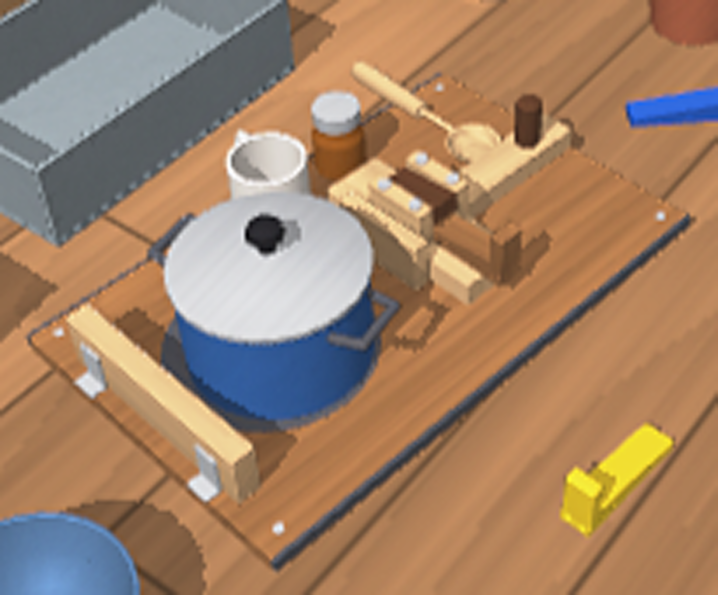

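The wedge in the block is the brown one. Its tab shows at about side (340,195) and top (330,218). The coloured look-alikes are out on the counter. Next: hob yaw and positions of the push points.

```bash
python3 - <<'E'
from h import *
c=np.array([[115,62],[742,122],[708,520],[60,452]])/4+[215,115]
W=np.array([atz('top',p,.018) for p in c]);print(W.round(4))
for a,b in [(1,0),(2,3)]:
    d=W[b]-W[a];print('y axis len',np.linalg.norm(d),'yaw',np.arctan2(d[1],d[0])-np.pi/2)
for a,b in [(3,0),(2,1)]:
    d=W[b]-W[a];print('x axis len',np.linalg.norm(d),'yaw',np.arctan2(d[1],d[0]))
for n,q in [('top',(330,218.5)),('side',(340.7,194.8))]: print(n,'tab',atz(n,q,.078))
print('peg top', atz('top',(215+668/4,115+298/4),.088), atz('side',(195+530/3.5,125+100/3.5),.088))
s=read_state();M=R.from_rotvec(s['orientation']).as_matrix();print(M.round(3))
w=proj('top',[[.58,-.147,.065],[.497,.013,.078]]);print(w)
E
```

```text
[[ 0.7897  0.2688  0.018 ]
 [ 0.7244 -0.2116  0.018 ]
 [ 0.4245 -0.1713  0.018 ]
 [ 0.489   0.3119  0.018 ]]
y axis len 0.4847753164293144 yaw -0.13525841813021433
y axis len 0.4874644378732619 yaw -0.13277360611002953
x axis len 0.30382982275582393 yaw -0.14225447522526985
x axis len 0.302611652997712 yaw -0.13340117489107406
top tab [0.50449941 0.00881376 0.078     ]
side tab [0.496658   0.01363808 0.078     ]
peg top [ 0.58113037 -0.14017369  0.088     ] [ 0.57836941 -0.13906014  0.088     ]
[[ 0.956  0.293  0.   ]
 [ 0.293 -0.956 -0.   ]
 [-0.     0.    -1.   ]]
[[383.39219478 190.96870039]
 [328.60137652 221.18963085]]
```

```bash
python3 -m creep '[[0,0,0,-0.12,255],[0,0,0,-0.12,255],[0,0,0,-0.12,255],[0,0,0,-0.12,255],[0,0,0,-0.12,255],[0,0,0,-0.12,255],[0,0,0,-0.12,255],[0,0,0,-0.12,255],[0,0,0,-0.12,255],[0,0,0,-0.06,255]]' 40
cat > go.py <<'E'
from h import *
import sys
s=read_state();M=R.from_rotvec(s['orientation']).as_matrix()
print('t',s['t'],'pos',np.round(s['tool_pos'],4),'yaw',np.arctan2(M[1,0],M[0,0]),'F',np.round(s['force'],2),'op',s['opening'],'zz',M[2,2])
if len(sys.argv)>3:
    t=np.array([float(a) for a in sys.argv[1:4]]);print('tool shift',(M.T@(t-s['tool_pos'])).round(4))
yaw=-0.135;ex=np.array([np.cos(yaw),np.sin(yaw),0]);ey=np.array([-ex[1],ex[0],0])
print('F hob',np.round([s['force']@ex,s['force']@ey],2))
E
python3 go.py 0.574 -0.188 0.23
```

```text
t: 1.88
tool_pos: [0.1761, -0.5736, 0.2296]
orientation: [-2.357, -2.077, -0.0]
force: [0.0, 0.9, 0.3]
opening: 0.031
t 1.8833 pos [ 0.1761 -0.5736  0.2296] yaw 1.4446788193670919 F [0.04 0.93 0.26] op 0.030987893824514175 zz -0.9999999989853706
tool shift [ 4.326e-01  3.463e-01 -4.000e-04]
F hob [-0.08  0.92]
```

```bash
python3 -m creep '[[0.027,0.0216,0,0.009,255],[0.027,0.0216,0,0,255],[0.027,0.0216,0,0,255],[0.027,0.0216,0,0,255],[0.027,0.0216,0,0,255],[0.027,0.0216,0,0,255],[0.027,0.0216,0,0,255],[0.027,0.0216,0,0,255],[0.027,0.0216,0,0,255],[0.027,0.0216,0,0,255],[0.027,0.0216,0,0,255],[0.027,0.0216,0,0,255]]'
python3 go.py 0.574 -0.188 0.23
```

```text
t: 2.88
tool_pos: [0.4794, -0.2879, 0.2299]
orientation: [2.373, 2.058, 0.0]
force: [1.0, -0.4, 0.6]
opening: 0.0006
t 2.8833 pos [ 0.4794 -0.2879  0.2299] yaw 1.4288207428931259 F [ 1.   -0.44  0.56] op 0.0006204961096128378 zz -0.9999998680788414
tool shift [ 1.123e-01  7.950e-02 -1.000e-04]
F hob [ 1.05 -0.3 ]
```

```bash
python3 -m creep '[[0.028,0.02,0,0,255],[0.028,0.02,0,0,255],[0.028,0.02,0,0,255],[0.018,0.014,0,0,255],[0,0,0,0,255],[0,0,0,0,255]]'
python3 go.py 0.574 -0.188 0.23
python3 - <<'E'
from h import *
P=camera_params('wrist');im=read_camera('wrist');cv2.imwrite('pics/w1.png',im[:,:,::-1])
Z=dict(stop=.018,pot=.018,bar=.018,peg=.065,block=.018,wedge=.042,tab=.078)
for q,z in Z.items():
    for r in tip_of('wrist',q)[:2]: print(q,round(r['confidence'],2),np.round(r['pixel'],1),np.round(atz('wrist',r['pixel'],z,P),4))
E
```

```text
t: 3.38
tool_pos: [0.5665, -0.1978, 0.2294]
orientation: [-2.371, -2.061, 0.001]
force: [0.6, -0.2, -0.6]
opening: 0.0002
t 3.3833 pos [ 0.5665 -0.1978  0.2294] yaw 1.4313024675592363 F [ 0.65 -0.17 -0.56] op 0.00015549182909995677 zz -0.9999998769410163
tool shift [ 0.0107  0.0061 -0.0006]
F hob [ 0.66 -0.08]
peg 0.91 [325.3 127.9] [ 0.5817 -0.1383  0.065 ]
block 0.77 [327.5  13.7] [ 0.6043 -0.0038  0.018 ]
wedge 0.68 [279.6   7.7] [0.5517 0.0042 0.042 ]
wedge 0.65 [139.4 146.8] [ 0.3527 -0.1208  0.042 ]
tab 0.94 [124.2 113.9] [ 0.3636 -0.0799  0.078 ]
tab 0.82 [233.5   0.3] [0.5092 0.0101 0.078 ]
```

View pics/w1.png

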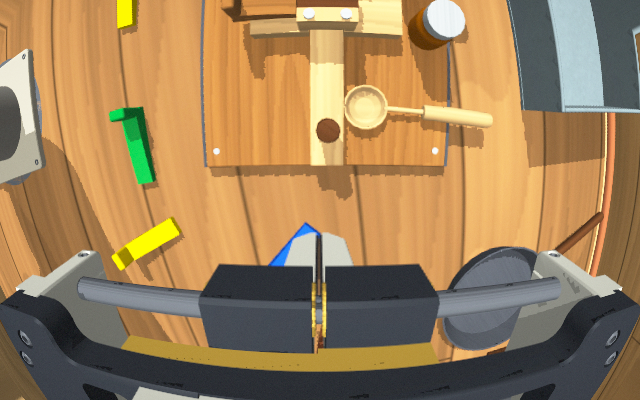

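```bash
python3 -m creep '[[0.012,0.0065,0.02,0,255],[0,0,0.03,0,255],[0,0,0.03,0,255],[0,0,0.03,0,255],[0,0,0.03,0,255],[0,0,0.0234,0,255],[0,0,0,0,255],[0,0,0,0,255]]'
python3 go.py 0.575 -0.182 0.066
```

```text
t: 4.45
tool_pos: [0.5727, -0.1876, 0.065]
orientation: [-2.372, -2.056, 0.002]
force: [-0.1, -0.0, 0.1]
opening: 0.0005
t 4.45 pos [ 0.5727 -0.1876  0.065 ] yaw 1.428358718187332 F [-0.11 -0.02  0.13] op 0.0004667977472584189 zz -0.9999938408707667
tool shift [ 0.0059  0.0015 -0.001 ]
F hob [-0.1  -0.04]
```

```bash
python3 - <<'E'
from h import *
P=camera_params('wrist');im=read_camera('wrist');cv2.imwrite('pics/w2.png',im[:,:,::-1])
for q,z in dict(peg=.065).items():
    for r in tip_of('wrist',q)[:2]: print(q,round(r['confidence'],2),np.round(r['pixel'],1),np.round(atz('wrist',r['pixel'],z,P),4))
E
```

```text
peg 0.7 [322.9 168.4] [ 0.582  -0.1393  0.065 ]
```

View pics/w2.png

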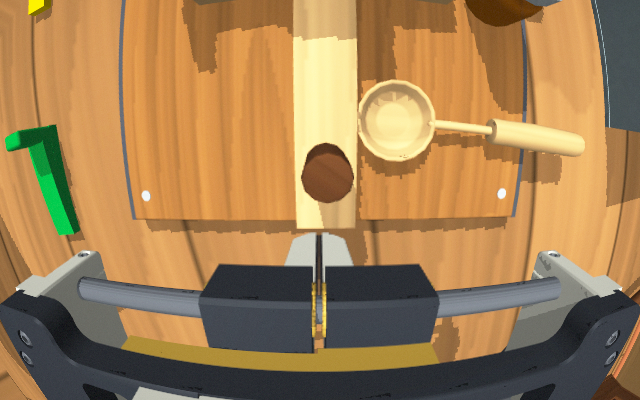

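```bash
python3 -m creep '[[0.008,0.003,0,0,255],[0.008,0,0,0,255],[0.004,0,0,0,255],[0.002,0,0,0,255],[0.002,0,0,0,255],[0.002,0,0,0,255],[0.002,0,0,0,255],[0.002,0,0,0,255]]'
python3 go.py
```

```text
t: 5.22
tool_pos: [0.5813, -0.159, 0.0663]
orientation: [2.373, 2.058, -0.001]
force: [-0.5, -2.7, 0.9]
opening: 0.0003
t 5.2167 pos [ 0.5813 -0.159   0.0663] yaw 1.428620418680255 F [-0.47 -2.74  0.9 ] op 0.00033220231461137436 zz -0.9999996651636905
F hob [-0.09 -2.78]
```

```bash
python3 -m creep '[[0.002,0,0,0,255],[0.002,0,0,0,255],[0.002,0,0,0,255],[0.002,0,0,0,255],[0.002,0,0,0,255],[0.002,0,0,0,255],[0.002,0,0,0,255],[0.002,0,0,0,255]]'
python3 go.py
```

```text
t: 5.88
tool_pos: [0.5836, -0.1425, 0.0663]
orientation: [-2.373, -2.058, 0.0]
force: [-1.6, -3.2, 1.6]
opening: 0.0006
t 5.8833 pos [ 0.5836 -0.1425  0.0663] yaw 1.428818934352433 F [-1.62 -3.23  1.57] op 0.0006115903061028392 zz -0.9999999965019534
F hob [-1.17 -3.42]
```

```bash
python3 -m creep '[[0.002,0,0,0,255],[0.002,0,0,0,255],[0.002,0,0,0,255],[0.002,0,0,0,255],[0.002,0,0,0,255],[0.002,0,0,0,255],[0.002,0,0,0,255],[0.002,0,0,0,255]]'
python3 go.py;  python3 -m creep '[[0.001,0,0,0,255],[0.001,0,0,0,255],[0.001,0,0,0,255],[0.001,0,0,0,255]]'
python3 go.py
```

```text
t: 6.55
tool_pos: [0.5858, -0.1267, 0.0662]
orientation: [-2.373, -2.058, 0.0]
force: [-2.6, -2.6, 2.4]
opening: 0.0003
t 6.55 pos [ 0.5858 -0.1267  0.0662] yaw 1.4287937441640597 F [-2.57 -2.55  2.42] op 0.0003454562883027473 zz -0.9999999932635933
F hob [-2.21 -2.88]
t: 6.88
tool_pos: [0.5864, -0.1228, 0.0662]
orientation: [-2.373, -2.058, 0.0]
force: [-2.8, -3.2, 1.8]
opening: 0.0005
t 6.8833 pos [ 0.5864 -0.1228  0.0662] yaw 1.4288170723730358 F [-2.8  -3.19  1.76] op 0.0005139290269827054 zz -0.9999999938682738
F hob [-2.35 -3.53]
```

```bash
python3 -m creep '[[0.0015,-0.0002,0,0,255],[0.0015,-0.0002,0,0,255],[0.0015,-0.0002,0,0,255],[0.0015,0,0,0,255],[0.0015,0,0,0,255],[0.0015,0,0,0,255]]'
python3 go.py;  python3 -m creep '[[0.001,0,0,0,255],[0.001,0,0,0,255],[0.001,0,0,0,255],[0.001,0,0,0,255],[0.001,0,0,0,255]]'
python3 go.py
```

```text
t: 7.38
tool_pos: [0.5874, -0.1148, 0.0663]
orientation: [2.373, 2.057, -0.001]
force: [-0.3, -6.5, -0.7]
opening: 0.0007
t 7.3833 pos [ 0.5874 -0.1148  0.0663] yaw 1.4285030414379623 F [-0.34 -6.48 -0.73] op 0.0007023606111452277 zz -0.9999986727466443
F hob [ 0.54 -6.47]
t: 7.8
tool_pos: [0.588, -0.1099, 0.0663]
orientation: [2.373, 2.057, -0.001]
force: [0.4, -6.6, -0.5]
opening: 0.0006
t 7.8 pos [ 0.588  -0.1099  0.0663] yaw 1.4285199930133707 F [ 0.43 -6.63 -0.49] op 0.0005732858126896174 zz -0.9999987495229208
F hob [ 1.31 -6.52]
```

```bash
python3 -m creep '[[0.001,0,0,0,255],[0.001,0,0,0,255],[0.001,0,0,0,255],[0.001,0,0,0,255]]'
python3 go.py;  python3 -m creep '[[0.001,0,0,0,255],[0.001,0,0,0,255],[0.001,0,0,0,255]]'
python3 go.py
python3 - <<'E'
from h import *
im=read_camera('side');cv2.imwrite('pics/side2.png',cv2.resize(im[125:295,195:400,::-1],None,fx=3.5,fy=3.5,interpolation=cv2.INTER_CUBIC))
E
```

```text
t: 8.13
tool_pos: [0.5886, -0.1059, 0.0663]
orientation: [2.373, 2.057, -0.001]
force: [0.2, -6.9, -0.3]
opening: 0.0004
t 8.1333 pos [ 0.5886 -0.1059  0.0663] yaw 1.4285176947731906 F [ 0.2  -6.95 -0.29] op 0.0003849764122242247 zz -0.9999987768293145
F hob [ 1.13 -6.86]
t: 8.38
tool_pos: [0.589, -0.1029, 0.0663]
orientation: [2.373, 2.057, -0.001]
force: [-1.0, -7.4, -1.2]
opening: 0.0005
t 8.3833 pos [ 0.589  -0.1029  0.0663] yaw 1.4284869585151 F [-0.98 -7.38 -1.16] op 0.0004657686393750717 zz -0.9999988813251971
F hob [ 0.02 -7.45]
```

View pics/side2.png

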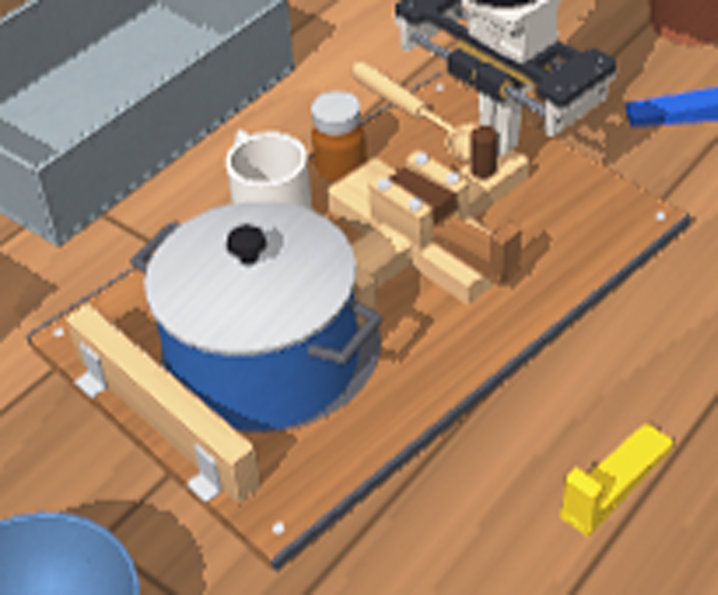

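The pot (knob at crop 246,243) has moved toward the stop and a small gap remains. The push reads a steady 7 N. I'll keep on gently.

```bash
for i in 1 2; do python3 -m creep '[[0.001,0,0,0,255],[0.001,0,0,0,255],[0.001,0,0,0,255]]'>/dev/null
python3 go.py; done
```

```text
t 8.6833 pos [ 0.5894 -0.1     0.0663] yaw 1.428427220169028 F [-0.58 -7.88 -0.04] op 4.912748442578339e-05 zz -0.9999989168103497
F hob [ 0.48 -7.88]
t 8.9333 pos [ 0.5898 -0.097   0.0663] yaw 1.428498127226307 F [-1.65 -6.27 -1.17] op 0.0005403454191582501 zz -0.9999989275228885
F hob [-0.79 -6.43]
```

```bash
python3 -m creep '[[0.001,0,0,0,255],[0.001,0,0,0,255]]'>/dev/null
python3 go.py
```

```text
t 9.1 pos [ 0.59   -0.0956  0.0663] yaw 1.428515270349929 F [ -1.99 -12.78  -0.82] op 0.00040368045137762507 zz -0.9999967737027519
F hob [ -0.25 -12.93]
```

```bash
python3 -m creep '[[0.001,0,0,0,255],[0.001,0,0,0,255]]'>/dev/null
python3 go.py
```

```text
t 9.2667 pos [ 0.59   -0.0955  0.0663] yaw 1.4280645489143398 F [ -3.02 -20.96  -0.55] op 0.000783997894784037 zz -0.9999862209815923
F hob [ -0.17 -21.18]
```

```bash
python3 -m creep '[[0.001,0,0,0,255],[0.001,0,0,0,255]]'>/dev/null
python3 go.py
```

```text
t 9.4333 pos [ 0.59   -0.0953  0.0663] yaw 1.4275429702268183 F [ -4.91 -28.33  -0.18] op 0.0005222573194187779 zz -0.9999691824545135
F hob [ -1.05 -28.74]
```

I batched those three pushes, so the force reached 28.7 N. That's below the 35 N limit, but more than snug. I'll back off to about 13 N.

```bash
python3 -m creep '[[-0.002,0,0,0,255],[-0.0018,0,0,0,255],[0,0,0,0,255]]'>/dev/null
python3 go.py
```

```text
t 9.6833 pos [ 0.59   -0.0957  0.0663] yaw 1.4278649852226328 F [-0.74 -9.33 -0.84] op 0.0005226109950530936 zz -0.9999979331401403
F hob [ 0.52 -9.34]
```

```bash
python3 -m creep '[[0.001,0,0,0,255],[0,0,0,0,255],[0,0,0,0,255]]'>/dev/null
python3 go.py
```

```text
t 9.9333 pos [ 0.59   -0.0956  0.0663] yaw 1.4279454252997388 F [ -1.8  -14.07   0.4 ] op 0.0003377164353131632 zz -0.999992401433917
F hob [  0.11 -14.18]
```

The push now reads 14.2 N, which is snug. I'll retreat and check.

```bash
python3 -m creep '[[-0.005,0,0,0,255],[-0.01,0,0,0,255],[-0.015,0,0,0,255],[-0.01,0,-0.03,0,255],[0,0,-0.04,0,255],[0,0,-0.04,0,255],[0,0,-0.03,0,255],[0,0,0,0,255]]'>/dev/null
python3 go.py
python3 - <<'E'
from h import *
P=camera_params('wrist');im=read_camera('wrist');cv2.imwrite('pics/w3.png',im[:,:,::-1])
Z=dict(stop=.018,pot=.018,peg=.065,block=.018,wedge=.042,tab=.078)
for q,z in Z.items():
    for r in tip_of('wrist',q)[:2]: print(q,round(r['confidence'],2),np.round(r['pixel'],1),np.round(atz('wrist',r['pixel'],z,P),4))
im=read_camera('side');cv2.imwrite('pics/side3.png',cv2.resize(im[125:295,195:400,::-1],None,fx=3.5,fy=3.5,interpolation=cv2.INTER_CUBIC))
for q,z in Z.items():
    for r in tip_of('side',q)[:2]: print(q,round(r['confidence'],2),np.round(r['pixel'],1),np.round(atz('side',r['pixel'],z),4))
E
```

```text
t 10.6 pos [ 0.5882 -0.1346  0.2153] yaw 1.4284351073645818 F [ 0.94 -0.39  0.81] op 0.00024229725065279514 zz -0.9999187904253937
F hob [ 0.99 -0.26]
stop 0.6 [262.2  59. ] [0.548 0.012 0.018]
peg 0.9 [310.2 129.3] [ 0.5906 -0.0741  0.065 ]
block 0.66 [309.8  63.8] [ 0.5998 -0.0028  0.018 ]
wedge 0.96 [149.1 279.5] [ 0.3427 -0.2314  0.042 ]
wedge 0.95 [133.2 198.1] [ 0.3604 -0.1172  0.042 ]
tab 0.8 [122.6 304.9] [ 0.3078 -0.2495  0.078 ]
tab 0.79 [211.1  56.6] [0.5076 0.0136 0.078 ]
stop 0.91 [243.1 242.8] [0.639  0.2659 0.018 ]
pot 0.88 [270.  227.3] [0.6168 0.183  0.018 ]
pot 0.55 [329.  196.5] [ 0.5537 -0.0116  0.018 ]
peg 0.65 [329.9 170.4] [ 0.5894 -0.0662  0.065 ]
block 0.91 [313.7 189.4] [ 0.6095 -0.0095  0.018 ]
block 0.26 [207.1 313.9] [0.5605 0.4622 0.018 ]
wedge 0.96 [370.8 263.4] [0.3215 0.1395 0.042 ]
wedge 0.68 [413.9 208. ] [ 0.3193 -0.0934  0.042 ]
tab 0.84 [340.7 195.6] [0.4949 0.0163 0.078 ]
tab 0.76 [454.4 177.4] [ 0.2681 -0.2394  0.078 ]
```

View pics/w3.png

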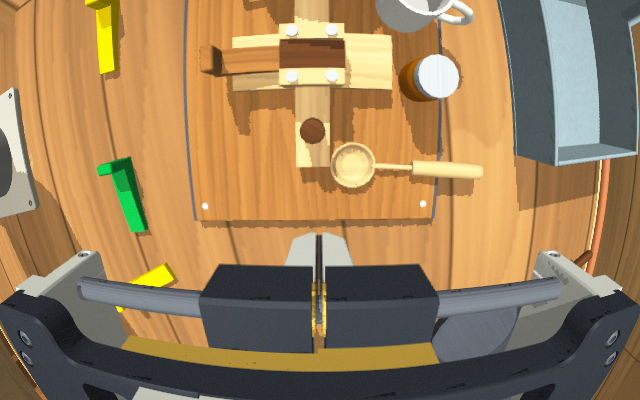

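View pics/side3.png

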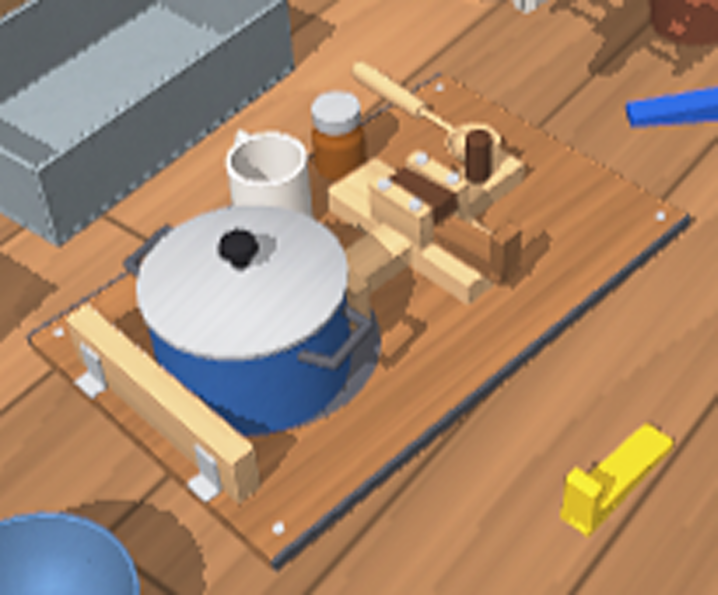

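The wrist view shows the bar advanced and the peg, at (312,130), clear of the block. The tab is at (210,60). In the side view the pot touches the stop. Next I'll turn the tool for the wedge push.

```bash
python3 -m creep '[[0,0,0,0.12,255],[0,0,0,0.12,255],[0,0,0,0.12,255],[0,0,0,0.12,255],[0,0,0,0.12,255],[0,0,0,0.12,255],[0,0,0,0.12,255],[0,0,0,0.12,255],[0,0,0,0.12,255],[0,0,0,0.12,255],[0,0,0,0.12,255],[0,0,0,0.12,255]]'>/dev/null
python3 -m creep '[[0,0,0,0.12,255],[0,0,0,0,255],[0,0,0,0,255]]'>/dev/null
python3 go.py 0.450 0.019 0.215
```

```text
t 12.55 pos [ 0.5845 -0.1325  0.2062] yaw -0.12733767782964212 F [ 0.48 -0.16 -0.3 ] op 0.0008387817776674804 zz -0.9999999997236796
tool shift [-0.1526 -0.1332 -0.0088]
F hob [ 0.5  -0.09]
```

```bash
python3 -m creep '[[-0.025,-0.022,0,0.008,255],[-0.025,-0.022,0,0,255],[-0.025,-0.022,0,0,255],[-0.025,-0.022,0,0,255],[-0.025,-0.022,0,0,255],[-0.0276,-0.0232,0,0,255],[0,0,0,0,255],[0,0,0,0,255]]'>/dev/null
python3 go.py 0.450 0.019 0.215
python3 - <<'E'
from h import *
P=camera_params('wrist');im=read_camera('wrist');cv2.imwrite('pics/w4.png',im[:,:,::-1])
Z=dict(wedge=.042,tab=.078,block=.018)
for q,z in Z.items():
    for r in tip_of('wrist',q)[:3]: print(q,round(r['confidence'],2),np.round(r['pixel'],1),np.round(atz('wrist',r['pixel'],z,P),4))
E
```

```text
t 13.2167 pos [0.451  0.0215 0.2066] yaw -0.13280530557384138 F [ 0.2   1.02 -0.8 ] op 0.0004083073722687617 zz -0.99999933884001
tool shift [-0.0007  0.0026 -0.0084]
F hob [0.06 1.04]
wedge 0.96 [434.8 253.6] [ 0.3503 -0.1054  0.042 ]
wedge 0.79 [543.3 111.2] [ 0.511  -0.2648  0.042 ]
wedge 0.77 [265.2 270.2] [0.3582 0.098  0.042 ]
tab 0.86 [531.4 283.7] [ 0.2967 -0.2359  0.078 ]
tab 0.68 [409.9 269.6] [ 0.3559 -0.0639  0.078 ]
tab 0.6 [320.8 137. ] [0.5047 0.0126 0.078 ]
block 0.84 [320.6  47.4] [ 5.991e-01 -3.000e-04  1.800e-02]
```

View pics/w4.png

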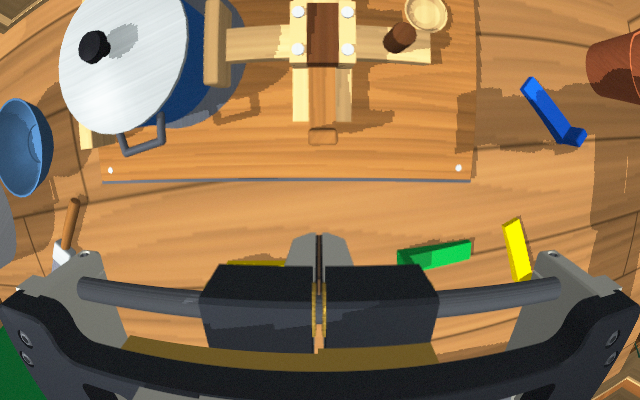

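The tab is at (322,136), nearly in line with the fingers at col 318. The gap is about 40 mm. Descending.

```bash
python3 -m creep '[[0,0.002,0.03,0,255],[0,0,0.03,0,255],[0,0,0.03,0,255],[0,0,0.03,0,255],[0,0,0.0236,0,255],[0,0,0,0,255],[0.01,0,0,0,255],[0.01,0,0,0,255],[0,0,0,0,255]]'>/dev/null
python3 go.py
python3 - <<'E'
from h import *
P=camera_params('wrist');im=read_camera('wrist');cv2.imwrite('pics/w5.png',im[:,:,::-1])
for q,z in dict(tab=.078).items():
    for r in tip_of('wrist',q)[:3]: print(q,round(r['confidence'],2),np.round(r['pixel'],1),np.round(atz('wrist',r['pixel'],z,P),4))
E
```

```text
t 14.1667 pos [0.4737 0.0147 0.0644] yaw -0.1397811508360676 F [0.81 0.51 0.19] op 0.00038568966380573975 zz -0.9999965602968399
F hob [0.73 0.62]
tab 0.95 [440.1 367.1] [ 0.3802 -0.0556  0.078 ]
tab 0.88 [316.6 205. ] [0.5074 0.0112 0.078 ]
tab 0.36 [317.1  33.5] [ 5.864e-01 -3.000e-04  7.800e-02]
```

View pics/w5.png

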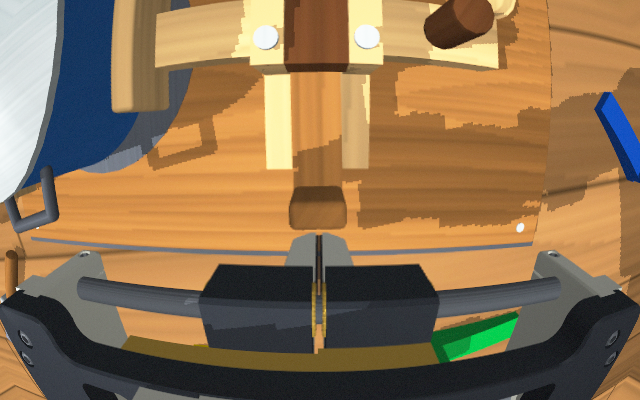

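Fingers and tab are aligned, with about 18 mm to go. Advancing gently.

```bash
python3 -m creep '[[0.006,0,0,0,255],[0.004,0,0,0,255],[0.002,0,0,0,255],[0.002,0,0,0,255],[0.002,0,0,0,255],[0.002,0,0,0,255],[0.002,0,0,0,255],[0.002,0,0,0,255],[0,0,0,0,255]]'>/dev/null
python3 go.py
```

```text
t 15.0167 pos [0.4933 0.0125 0.0627] yaw -0.13916539019782423 F [-0.22 -0.    0.3 ] op 0.0004850960469701005 zz -0.9999999844786562
F hob [-0.22 -0.03]
```

```bash
python3 -m creep '[[0.0015,0,0,0,255],[0.0015,0,0,0,255],[0.0015,0,0,0,255],[0.0015,0,0,0,255],[0.0015,0,0,0,255],[0.0015,0,0,0,255],[0.0015,0,0,0,255],[0.0015,0,0,0,255]]'>/dev/null
python3 go.py
```

```text
t 15.6833 pos [0.505  0.0108 0.0627] yaw -0.13924794177860034 F [0.06 1.12 0.1 ] op 0.0005908461285589325 zz -0.9999999999298147
F hob [-0.09  1.12]
```

```bash
python3 -m creep '[[0.0015,0,0,0,255],[0.0015,0,0,0,255],[0.0015,0,0,0,255],[0.0015,0,0,0,255],[0.0015,0,0,0,255],[0.0015,0,0,0,255]]'>/dev/null
python3 go.py
python3 - <<'E'
from h import *
im=read_camera('wrist');cv2.imwrite('pics/w6.png',im[:,:,::-1])
E
```

```text
t 16.1833 pos [0.5139 0.0096 0.0626] yaw -0.13919075546209644 F [-0.65  0.34  0.31] op 0.0002573144728206583 zz -0.999999999174565
F hob [-0.69  0.25]
```

View pics/w6.png

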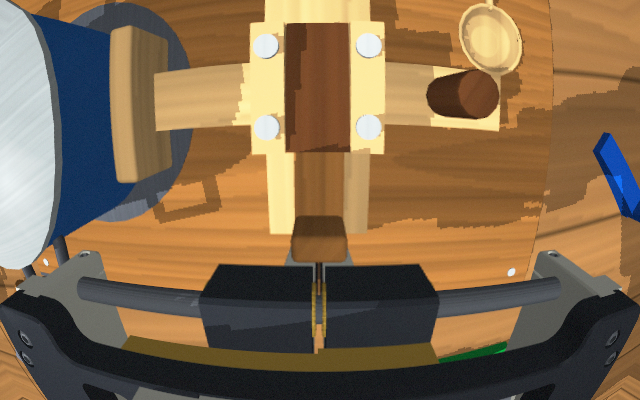

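The wedge is now being pushed. Its tab sits against the fingers at (320,240). Continuing in small batches.

```bash
python3 -m creep '[[0.001,0,0,0,255],[0.001,0,0,0,255],[0.001,0,0,0,255]]'>/dev/null
python3 go.py
```

```text
t 16.4833 pos [0.5168 0.0092 0.0626] yaw -0.13917582191170466 F [-0.3   1.29  0.15] op 0.000608926815535937 zz -0.9999999995252853
F hob [-0.47  1.24]
```

```bash
python3 -m creep '[[0.001,0,0,0,255],[0.001,0,0,0,255],[0.001,0,0,0,255]]'>/dev/null
python3 go.py
```

```text
t 16.7333 pos [0.5198 0.0088 0.0626] yaw -0.1391991460652607 F [-0.55 -0.2  -0.46] op 0.0006212710313540295 zz -0.9999999990099073
F hob [-0.52 -0.27]
```

```bash
python3 -m creep '[[0.001,0,0,0,255],[0.001,0,0,0,255],[0.001,0,0,0,255]]'>/dev/null
python3 go.py
```

```text
t 16.9833 pos [0.5227 0.0084 0.0626] yaw -0.13920922122112714 F [-0.3  -0.23  0.27] op 0.0004232981603926445 zz -0.9999999996975429
F hob [-0.27 -0.27]
```

```bash
python3 -m creep '[[0.001,0,0,0,255],[0.001,0,0,0,255],[0.001,0,0,0,255],[0.001,0,0,0,255]]'>/dev/null
python3 go.py
```

```text
t 17.3167 pos [0.5267 0.0078 0.0626] yaw -0.13914872133630482 F [ 0.59  0.35 -0.18] op 0.0006098924210539442 zz -0.9999999994529408
F hob [0.53 0.43]
```

```bash
python3 -m creep '[[0.001,0,0,0,255],[0.001,0,0,0,255],[0.001,0,0,0,255],[0.001,0,0,0,255]]'>/dev/null
python3 go.py
```

```text
t 17.65 pos [0.5306 0.0072 0.0626] yaw -0.13919402883567455 F [-0.92  0.24  0.27] op 0.0002057958166948607 zz -0.9999999994386914
F hob [-0.94  0.12]
```

```bash
python3 -m creep '[[0.001,0,0,0,255],[0.001,0,0,0,255],[0.001,0,0,0,255],[0.001,0,0,0,255]]'>/dev/null
python3 go.py
```

```text
t 17.9833 pos [0.5346 0.0067 0.0626] yaw -0.13921695792580469 F [-0.6  -0.1   0.49] op 0.000924315615492785 zz -0.9999999994152716
F hob [-0.58 -0.18]
```

```bash
python3 -m creep '[[0.001,0,0,0,255],[0.001,0,0,0,255],[0.001,0,0,0,255],[0.001,0,0,0,255]]'>/dev/null
python3 go.py
```

```text
t 18.3167 pos [0.5386 0.0062 0.0626] yaw -0.13923259612442743 F [0.31 0.5  1.15] op 0.0002566070750831243 zz -0.9999999989892009
F hob [0.24 0.54]
```

```bash
python3 -m creep '[[0.001,0,0,0,255],[0.001,0,0,0,255],[0.001,0,0,0,255],[0.001,0,0,0,255]]'>/dev/null
python3 go.py
```

```text
t 18.65 pos [0.5425 0.0056 0.0626] yaw -0.139132097283648 F [ 0.26 -0.57  1.19] op 0.0007102539837639799 zz -0.9999999997340637
F hob [ 0.33 -0.53]
```

```bash
python3 -m creep '[[0.001,0,0,0,255],[0.001,0,0,0,255],[0.001,0,0,0,255],[0.001,0,0,0,255]]'>/dev/null
python3 go.py
python3 - <<'E'
from h import *
im=read_camera('wrist');cv2.imwrite('pics/w7.png',im[:,:,::-1])
im=read_camera('side');cv2.imwrite('pics/side4.png',cv2.resize(im[125:295,195:400,::-1],None,fx=3.5,fy=3.5,interpolation=cv2.INTER_CUBIC))
E
```

```text
t 18.9833 pos [0.5465 0.0051 0.0626] yaw -0.1392260468745701 F [-0.42  0.62  0.09] op 0.000410161763938547 zz -0.9999999985891873
F hob [-0.5   0.56]
```

View pics/w7.png

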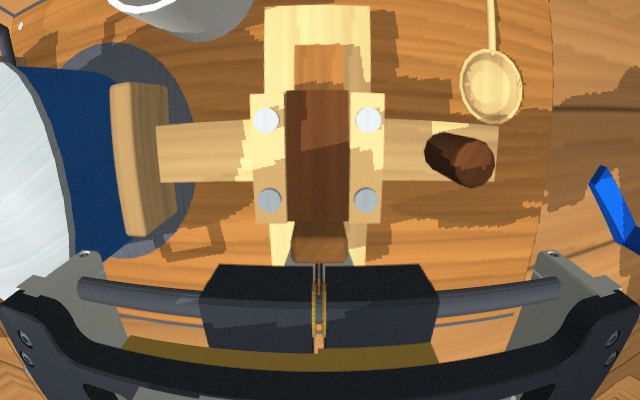

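View pics/side4.png

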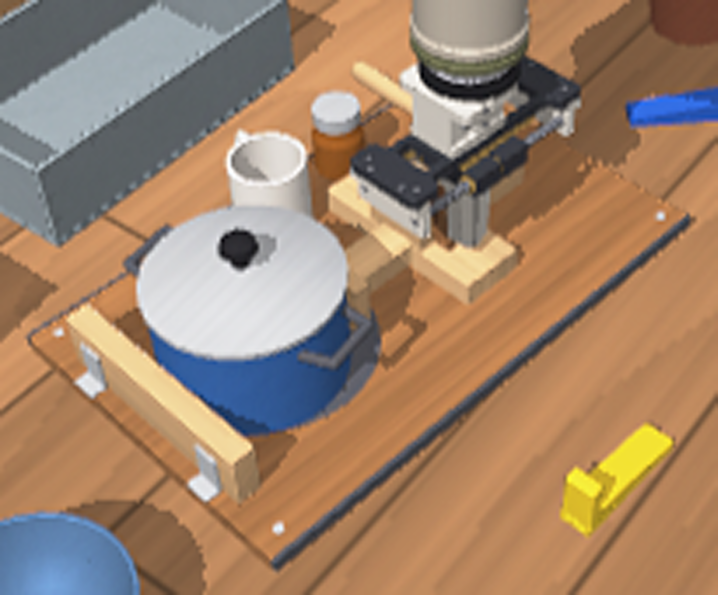

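The wedge's thin end is out the far side at (320,45), and the tab is near the ramp at (320,240). No resistance yet. Continuing.

```bash
python3 -m creep '[[0.001,0,0,0,255],[0.001,0,0,0,255],[0.001,0,0,0,255]]'>/dev/null
python3 go.py
```

```text
t 19.3333 pos [0.5478 0.0049 0.0625] yaw -0.13908439018677932 F [-14.43   1.85  12.39] op 0.0004272154443088494 zz -0.9999928125330972
F hob [-14.55  -0.11]
```

It jammed at a 14.5 N push, with some upward friction load on the tool. I'll ease the vertical load slightly and add a little push.

```bash
python3 -m creep '[[0,0,-0.0005,0,255],[0,0,0,0,255]]'>/dev/null
python3 go.py
```

```text
t 19.5 pos [0.5478 0.0049 0.0626] yaw -0.13908684380145836 F [-7.13  1.13  3.41] op 0.00047773516556074943 zz -0.9999937031445075
F hob [-7.21  0.16]
```

```bash
python3 -m creep '[[0.0005,0,0,0,255],[0.0005,0,0,0,255],[0,0,0,0,255]]'>/dev/null
python3 go.py
```

```text
t 19.75 pos [0.5478 0.0049 0.0625] yaw -0.13892659940653093 F [-12.75   1.45  10.18] op 0.0005145828479852149 zz -0.9999826950680755
F hob [-12.83  -0.28]
```

```bash
python3 -m creep '[[0.0005,0,-0.0003,0,255],[0.0005,0,-0.0003,0,255],[0,0,0,0,255]]'>/dev/null
python3 go.py
```

```text
t 20.0 pos [0.5478 0.0049 0.0626] yaw -0.13890490555453483 F [-16.42   1.77   8.84] op 0.0006982550361478191 zz -0.9999674448317092
F hob [-16.51  -0.45]
```

```bash
python3 -m creep '[[0.0005,0,-0.0003,0,255],[0.0005,0,-0.0003,0,255],[0,0,0,0,255]]'>/dev/null
python3 go.py
```

```text
t 20.25 pos [0.5477 0.0049 0.0626] yaw -0.1389033617077629 F [-18.37   2.19   8.56] op 0.0006269053745248841 zz -0.9999468498527339
F hob [-18.5  -0.3]
```

```bash
python3 -m creep '[[0.0005,0,-0.0003,0,255],[0.0004,0,-0.0002,0,255],[0,0,0,0,255]]'>/dev/null
python3 go.py
```

```text
t 20.5 pos [0.5477 0.0049 0.0626] yaw -0.13883599842563557 F [-23.02   3.2    9.38] op 0.0005026865423943894 zz -0.9999239266652045
F hob [-23.24   0.08]
```

Push is 23 N, inside 16–24. Releasing straight back.

```bash
python3 -m creep '[[-0.001,0,0,0,255],[-0.001,0,0,0,255],[-0.001,0,0,0,255],[-0.002,0,0,0,255],[-0.004,0,0,0,255],[-0.01,0,0,0,255],[-0.02,0,0,0,255],[0,0,0,0,255]]'>/dev/null
python3 go.py
python3 - <<'E'
from h import *
im=read_camera('wrist');cv2.imwrite('pics/w8.png',im[:,:,::-1])
E
```

```text
t 21.1667 pos [0.5124 0.0099 0.0644] yaw -0.13898893174021978 F [-0.53  1.04 -0.03] op 0.0003561063887915151 zz -0.9999986177391127
F hob [-0.67  0.96]
```

View pics/w8.png

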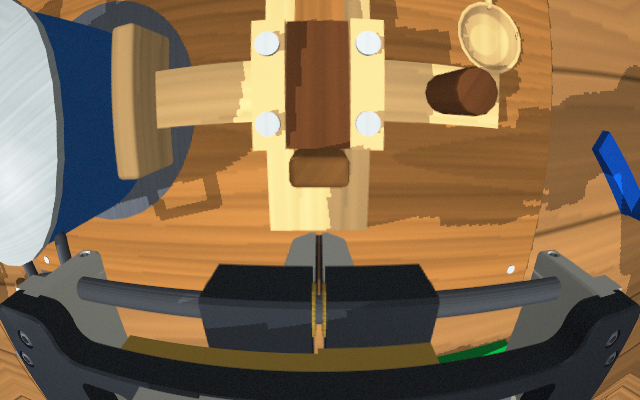

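```bash
python3 - <<'E'
from h import *
P=camera_params('wrist')
im=read_camera('wrist');cv2.imwrite('pics/w9.png',cv2.resize(im[10:210,230:410,::-1],None,fx=3,fy=3,interpolation=cv2.INTER_CUBIC))
yaw=-.135;ex=np.array([np.cos(yaw),np.sin(yaw),0])
for n,p,z in [('tabfront',(320,150),.092),('tabback',(320,187),.092),('cheekL',(262,150),.08),('cheekR',(372,150),.08),('cheek far',(318,20),.08)]:
    X=atz('wrist',p,z,P);print(n,X.round(4),(X@ex).round(4))
E
```

```text
tabfront [0.575  0.0008 0.092 ] 0.5697
tabback [0.5595 0.003  0.092 ] 0.554
cheekL [0.5774 0.027  0.08  ] 0.5685
cheekR [ 0.5704 -0.0225  0.08  ] 0.5683
cheek far [ 0.6326 -0.0065  0.08  ] 0.6277
```

View pics/w9.png

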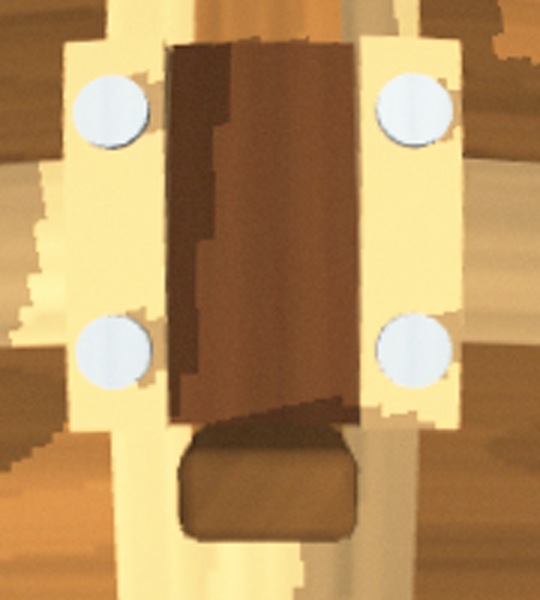

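The tab front seems very close to the block edge, with a gap of about 0–2 mm. I want to be sure the wedge jammed on the ramp and not with the tab against the block. I'll move the wrist camera directly over the gap.

```bash
python3 -m creep '[[-0.01,0,0,0,255],[-0.01,0,0,0,255],[0,0,0,0,255],[0,0,0,0,255]]'>/dev/null
python3 go.py
python3 - <<'E'
from h import *
P=camera_params('wrist')
im=read_camera('wrist');cv2.imwrite('pics/w10.png',cv2.resize(im[60:220,240:400,::-1],None,fx=3.7,fy=3.7,interpolation=cv2.INTER_CUBIC))
yaw=-.135;ex=np.array([np.cos(yaw),np.sin(yaw),0]);print(P['position']@ex)
E
```

```text
t 21.6 pos [0.4958 0.0121 0.0654] yaw -0.1392434939014256 F [-0.36 -0.35  0.54] op 0.0002763578475684855 zz -0.9999987068894156
F hob [-0.31 -0.4 ]
0.5670065153586328
```

View pics/w10.png

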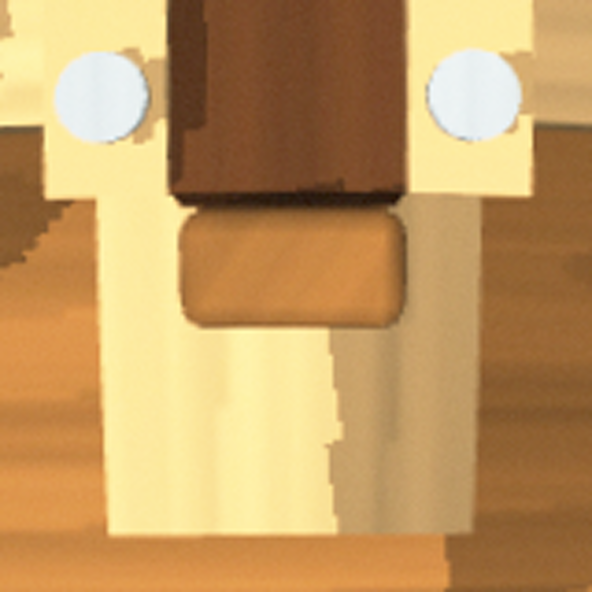

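```bash
python3 - <<'E'
from h import *
P=camera_params('wrist')
yaw=-.135;ex=np.array([np.cos(yaw),np.sin(yaw),0])
print(R.from_rotvec(P['rotation']).as_matrix()[:,2])
for n,p,z in [('tabfront',(319,116.2),.092),('tabback',(319,148.4),.092),('ramp',(319,111.7),.08),('cheekL',(256,113),.08),('cheekR',(380,113),.08),('sill end',(319,204.5),.041)]:
    X=atz('wrist',p,z,P);print(n,X.round(4),(X@ex).round(4))
E
```

```text
[-0.27441201  0.03913306 -0.96081562]
tabfront [0.5709 0.0017 0.092 ] 0.5655
tabback [0.5577 0.0035 0.092 ] 0.5522
ramp [0.5727 0.0014 0.08  ] 0.5673
cheekL [0.5766 0.0295 0.08  ] 0.5674
cheekR [ 0.5688 -0.0257  0.08  ] 0.5671
sill end [0.5182 0.009  0.041 ] 0.5123
```

The gap between tab front and block is about 1.5–2 mm, so the ramp is what stopped the wedge. I'll probe the tab again to see whether it stayed put, lowering the fingers a few mm to cut the vertical load.

```bash
python3 -m creep '[[0.01,0,0.003,0,255],[0.015,0,0.002,0,255],[0.013,0,0,0,255],[0.006,0,0,0,255],[0.003,0,0,0,255],[0.001,0,0,0,255],[0,0,0,0,255],[0,0,0,0,255]]'>/dev/null
python3 go.py
```

```text
t 22.3167 pos [0.5419 0.0057 0.0597] yaw -0.13918202031463014 F [0.76 0.16 0.31] op 0.0005400707218997802 zz -0.9999998822002893
F hob [0.74 0.26]
```

```bash
python3 -m creep '[[0.001,0,0,0,255],[0.001,0,0,0,255],[0.001,0,0,0,255],[0.001,0,0,0,255],[0.001,0,0,0,255],[0,0,0,0,255]]'>/dev/null
python3 go.py
```

```text
t 22.8167 pos [0.5475 0.0049 0.0599] yaw -0.13920503236983664 F [-0.3  -0.55 -0.12] op 0.0008019194361467987 zz -0.9999999710513554
F hob [-0.23 -0.58]
```

```bash
python3 -m creep '[[0.0005,0,0,0,255],[0.0005,0,0,0,255],[0,0,0,0,255]]'>/dev/null
python3 go.py
```

```text
t 23.0667 pos [0.5478 0.0049 0.0597] yaw -0.1391535844808726 F [-3.68  0.71  2.2 ] op 0.00043194026472772034 zz -0.9999993050051289
F hob [-3.75  0.21]
```

```bash
python3 -m creep '[[0.0005,0,-0.0004,0,255],[0.0005,0,-0.0004,0,255],[0.0005,0,-0.0004,0,255],[0,0,0,0,255]]'>/dev/null
python3 go.py
```

```text
t 23.4 pos [0.5478 0.0049 0.0598] yaw -0.13910773352849878 F [-7.53  1.45  1.32] op -2.4685873499641093e-05 zz -0.9999901707497068
F hob [-7.66  0.42]
```

```bash
python3 -m creep '[[0.0006,0,-0.0004,0,255],[0.0006,0,-0.0004,0,255],[0.0006,0,-0.0004,0,255],[0,0,0,0,255]]'>/dev/null
python3 go.py
```

```text
t 23.7333 pos [0.5477 0.0049 0.0599] yaw -0.1390180723117809 F [-12.25   1.66  -0.24] op 0.0007059772120092079 zz -0.9999641014421375
F hob [-12.36   0.  ]
```

```bash
python3 -m creep '[[0.0006,0,-0.0003,0,255],[0.0006,0,-0.0003,0,255],[0.0006,0,-0.0003,0,255],[0,0,0,0,255]]'>/dev/null
python3 go.py
```

```text
t 24.0667 pos [0.5476 0.0049 0.0599] yaw -0.1388794205386633 F [-18.88   2.73   1.86] op 0.0003077591856010259 zz -0.99992187228405
F hob [-19.08   0.17]
```

```bash
python3 -m creep '[[0.0005,0,-0.0002,0,255],[0,0,0,0,255],[0,0,0,0,255]]'>/dev/null
python3 go.py
```

```text
t 24.3167 pos [0.5477 0.0049 0.0599] yaw -0.1388665647628634 F [-20.89   2.69   1.88] op 0.00031288948472476554 zz -0.9999095579475928
F hob [-21.06  -0.14]
```

A clean 21 N push with only 1.9 N vertical. Releasing and backing well off.

```bash
python3 -m creep '[[-0.001,0,0,0,255],[-0.001,0,0,0,255],[-0.001,0,0,0,255],[-0.002,0,0,0,255],[-0.005,0,0,0,255],[-0.015,0,0,0,255],[-0.03,0,0,0,255],[-0.02,0,-0.03,0,255],[0,0,-0.04,0,255],[0,0,-0.04,0,255],[0,0,0,0,255],[0,0,0,0,255]]'>/dev/null
python3 go.py
python3 - <<'E'
from h import *
im=read_camera('wrist');cv2.imwrite('pics/w11.png',im[:,:,::-1])
im=read_camera('side');cv2.imwrite('pics/side5.png',cv2.resize(im[125:295,195:400,::-1],None,fx=3.5,fy=3.5,interpolation=cv2.INTER_CUBIC))
E
```

```text
t 25.3167 pos [0.4824 0.0142 0.1776] yaw -0.13916545984777415 F [ 1.04 -0.35 -0.62] op 0.0005093159082792257 zz -0.9999592537070761
F hob [ 1.07 -0.21]
```

View pics/w11.png

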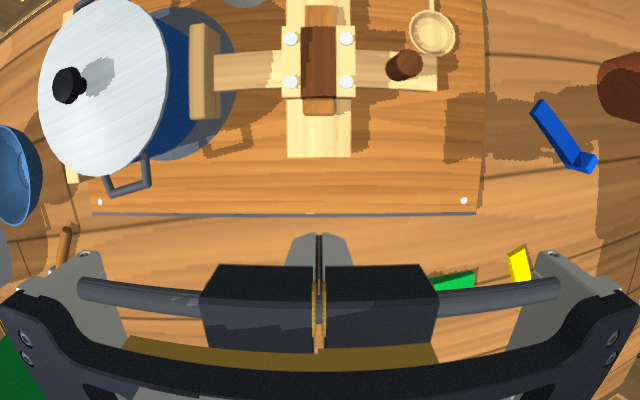

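View pics/side5.png

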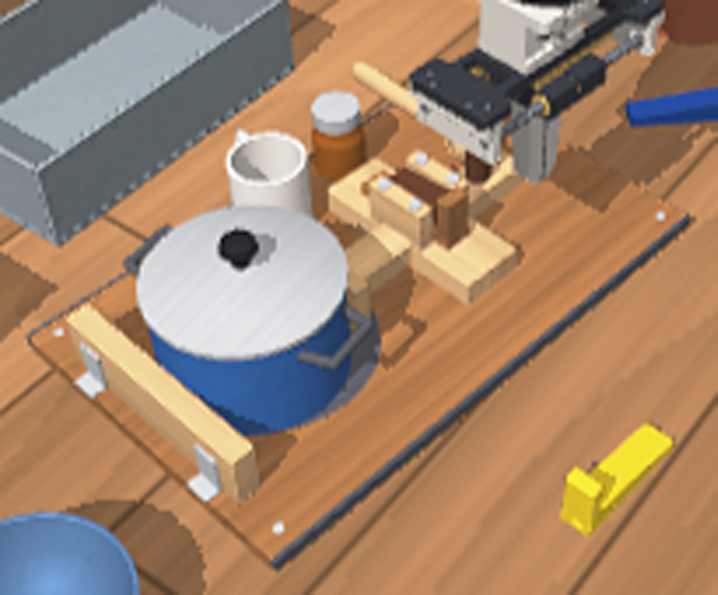

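The pot (knob at 238,247 in the crop) is unmoved and against the stop. The pad is on the pot, the wedge is home under the ramp, and the robot is clear. Handing in.

```bash
python3 -c "
from plant import *
print(close_job())"
```

```text
the job is handed in; nothing more can be done
None
```

I slid the guard bar up until the pot sat against the stop board, then drove the wedge in until it jammed, and handed the job in after about 25 s. No verdict came back.

**Pot and bar:** The bar dragged with about 3 N alone and about 7 N with the pot. When the pot seated I sent three small pushes together instead of one at a time, so the push briefly rose to 28.7 N. That is under the 35 N limit but above the 12–16 N snug range. I backed off at once and settled at about 14 N before letting go. In the last side picture the pot stands upright against the stop, with the pad on its other side.

**Wedge:** It ran freely, then stopped hard. I pushed it to 23 N and released it. When I came back to it, contact was at the same spot to within about 0.3 mm, so it had not slipped back. I gave it a final 21 N push with almost no vertical load, then backed off.

**Not fully certain:**
- **Jam force:** I could not measure the force left in the jam directly. I inferred it from the push forces and the wedge not moving.
- **Tab clearance:** The tab stopped only about 1.5–2 mm short of the guide block, measured in the wrist picture after the first push. That small gap is my evidence that the ramp stopped the wedge, not the tab hitting the block.

The other things look undisturbed in the last pictures, and the robot was touching nothing at the end.

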